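Hold a bevelled batten in the sawing board

ROBOT

A 7-joint arm with a two-finger parallel gripper is mounted at the origin on the work surface. World frame = base frame: x ahead of the robot, y to its left, z up, the work surface at z = 0. Lengths are in m, angles in rad, forces in N, time in s.
With the tool pointing down it reaches from about 0.425 to 0.925 m from the base axis. Payload 6.8 kg.
Tool frame: the origin (TCP) lies midway between the tips of the shut fingers; the grasp point (between the pads) lies 19 mm behind it; z points along the fingers, y is the line along which they close (so a half turn about z gives the same grasp; the last joint's range is limited). The gripper opens to 85 mm and grips with 20 to 120 N. Pads are 22 mm wide; open, the fingers measure 114 mm over their backs; the gripper's body (76 mm by 85 mm) begins 54 mm behind the grasp point. The pads swing forward as they close: fully open they stand 13 mm farther back than shut.
Start: joints at [-1.22, 0.477, 0.022, 1.555, -0.011, 1.109, -0.083], TCP at [0.299, 0.605, 0.203] pointing down, gripper open.
Joint ranges: [-2.96, 2.96], [-0.34, 2.1], [-1.41, 1.46], [0.24, 2.44], [-1.37, 4.51], [0.17, 1.92], [-2.96, 2.96]. Speed limits (rad/s): [2.39, 2.39, 3.14, 3.14, 3.14, 3.14, 3.14].

INTERFACE

Orientations are given as a rotation vector (axis times angle).
In Python, from bench import get_obs, grab_frame, camera_params, r gives the robot as it stands.
- The arm moves only by the shell command python3 -m jog 'ROWS' [FORCE]. ROWS is JSON, a list of rows, each an object of numbers: "rx", "ry", "rz": the turn, a rotation vector about the world's x, y, z scaled (see below); "x", "y", "z": the shift along the world's x, y, z scaled (see below); "jaw": the opening, from -1 (shut) to 1 (fully open). In form: [{"rx": .., "ry": .., "rz": .., "x": .., "y": .., "z": .., "jaw": ..}, ...]. A call has 1 to 8 rows; each row shifts and turns the commanded pose from where the row before left it; what a row does not reach is not made up. The controller multiplies each number of a shift by 60 mm and each number of a turn by 10 degrees. A row lasts 1/8 s, in which the tool goes at most 62.5 mm and 10.7 degrees, less where a joint would pass 70% of its speed; a pose out of reach is approached as far as the arm can. A call with a number of a shift or a turn outside -1 to 1 is refused whole. A call with a gripper value outside its range is refused whole. The fingers move at their own pace and stop on an object; FORCE is the grip in N (left out, the last holds). Time passes only in rows, so rows that do not move let the fingers close. It gives the time, the measured TCP pose, the force, the opening and the grip force at its end, in the units of the state.
- get_obs(): the state, without advancing time (a new reading comes with each control period).
- grab_frame(name): name is "scene" or "side" or "wrist"; returns the picture (400x640x3 uint8, red, green, blue); there is no depth.
- camera_params(name): a dict with "fx", "fy", "cx", "cy" (pixels), "R" (3x3) and "t" (3): a world point X has camera coordinates R X + t. Camera axes: x right, y down, z forward; pixel columns grow to the right and rows downward; lengths in m; the calibration is good to about 2 mm. A picture is of the moment at which its call begins: read the wrist's pose just before it. camera_params takes no time and is no camera call; for the wrist camera it gives the pose at the moment of the call.
- r.hand_in(): hands the job in; it is judged then, once.
The state is a dict: "clock": time; "joints": joint angles; "qvel": joint speeds; "tau": joint torques, N m; "tcp_pos": TCP position; "orientation": TCP orientation; "contact_force": force on the tool from outside, world axes, zero at the start; "moment": the same for the moment, N m; "grip_width": finger opening in m; "gripper_force": force on a finger pad.
Only numpy, scipy, OpenCV 4.12 (cv2) and the standard library are available. Lean on these libraries where they do the work, as an engineer would, in place of code of your own. Each camera call takes 0.05 s, during which the arm holds its last target. There are 200 camera calls.

TASK

Put the bevelled batten offcut on the sawing board, lying flat with its bevel up and facing away from the fence, its back flat along the fence and its end up against the stop block, ready for someone to saw it. Then hold it there with one firm diagonal push of the fingers on the batten, pressing it down onto the board and back into the fence at once, and finish while still holding that push, with the robot touching nothing but the batten. Leave the square-edged offcut, the paper cup, the phone and the hole punch where they are.

Things in the scene. Friction and masses are not known exactly. Their poses are not given: they have to be found in the camera images.
- board: Plywood base of the sawing board, fixed to the table, 180 (x) x 260 (y) x 18 (z) mm. Origin at the centre of its underside on the table. Its +x is the far side, where the fence is.
- fence: Straight wooden fence fixed on the board along its whole far (+x) edge: 45 (x) x 260 (y) x 30 (z) mm. Origin at the centre of its underside, on the board's top; axes parallel to the board's. Its working face is its -x face, 22.5 mm from its origin.
- stop: Dark wooden stop block fixed on the board, touching the fence, 70 (x) x 40 (y) x 40 (z) mm, with a steel screw head 22 mm across and 8 mm high on top. It sits in the +y half of the board, elsewhere along the fence each time. Origin at the centre of its underside, on the board's top; axes parallel to the board's. Its working face is its -y face, 20 mm from its origin.
- batten_mid (a point): Centre of the bevelled batten, a loose light-wood block 44 (x) x 120 (y) x 50 (z) mm, 0.13 to 0.23 kg, 25 mm above its underside. Starts flat on the table, bevel up. Axes: y along its length, z up, +x towards its upright 50 mm high back, which goes to the fence; in place, its axes are parallel to the board's. Its -x face is upright only to 32 mm: the bevel runs from there to the top, 18 mm in.
- batten_end (a point): Centre of the batten's +y end face, 60 mm from its centre along its y: the end that goes against the stop block.
- bevel_mid (a point): Middle of the batten's bevel face, 13 mm towards -x and 16 mm above batten_mid; the face slopes at 45 degrees, its outward normal pointing half up and half to the batten's -x. Axes parallel to the batten's.
- batten: The same batten; origin at the centre of its underside, axes as batten_mid.
- square_offcut: Bystander: a loose light-wood offcut of the same size, 44 x 120 x 50 mm, but with all its edges square. Origin at the centre of its underside. The two offcuts swap places from time to time.
- paper_cup: Bystander: loose brown paper cup, 80 mm across the rim, 90 mm high. Origin under its centre.
- phone: Bystander: loose black phone, 72 x 148 x 9 mm, lying flat. Origin at the centre of its underside.
- hole_punch: Bystander: loose desk hole punch with a red lever, about 95 x 110 x 75 mm. Origin at the centre of its underside.
Mind the look-alikes: they are no part of the job. What is shaped like the batten but purple or turquoise is not meant.

How it is judged:
By the outcome, as a careful person would: the job done as asked, in the order asked, and still so for the second after the job is handed in, while the arm keeps its last pose, push and grip.
It also fails if it takes over 61 s, if anything falls off the work surface, if the arm or the gripper's body presses on something with over 40 N, if the wrist force passes 120 N, or if a joint passes its speed limit or range.

## Working session

There is one attempt and no reset: what is moved stays moved. The work goes in short steps, Python scripts to look and compute and a shell command to move; the robot and the scene stay as the last step left them, time stands still between calls to the robot, and variables do not carry over. Pictures are saved under pics/ and viewed, at most 10 in all, crops included, and the job is handed in when it is done.

```bash
mkdir -p pics; ls
python3 - <<'E'
from bench import get_obs, grab_frame, camera_params
import cv2, numpy as np
o=get_obs(); print({k:np.round(v,3) for k,v in o.items()})
for n in ("scene","side"):
    im=grab_frame(n); cv2.imwrite(f"pics/{n}0.png",im[:,:,::-1]); p=camera_params(n)
    R=np.array(p["R"]);print(n,np.round(-R.T@np.array(p["t"]),3),np.round(R,2).tolist(),p["fx"])
E
```

```text
pics
{'clock': np.float64(0.0), 'joints': array([-1.22 ,  0.478,  0.022,  1.556, -0.012,  1.109, -0.083]), 'qvel': array([ 0.001,  0.001,  0.   , -0.001,  0.001, -0.   ,  0.001]), 'tau': array([ 1.0000e-03, -5.9646e+01,  1.6080e+00, -2.8120e+01,  1.2000e-02,
        9.0000e-03, -0.0000e+00]), 'tcp_pos': array([0.299, 0.605, 0.202]), 'orientation': array([-7.140e-01, -3.059e+00,  3.000e-03]), 'contact_force': array([ 0.426, -0.588, -0.365]), 'moment': array([-0.007, -0.088,  0.034]), 'gripper_force': np.float64(0.0), 'grip_width': np.float64(0.086)}
scene [1.083 0.392 0.654] [[-0.52, 0.85, -0.02], [0.62, 0.36, -0.7], [-0.59, -0.38, -0.71]] 377.3237870543512
side [ 0.499 -0.654  0.864] [[1.0, -0.06, 0.02], [-0.04, -0.73, -0.69], [0.06, 0.68, -0.73]] 425.8619584406434
```

View pics/scene0.png

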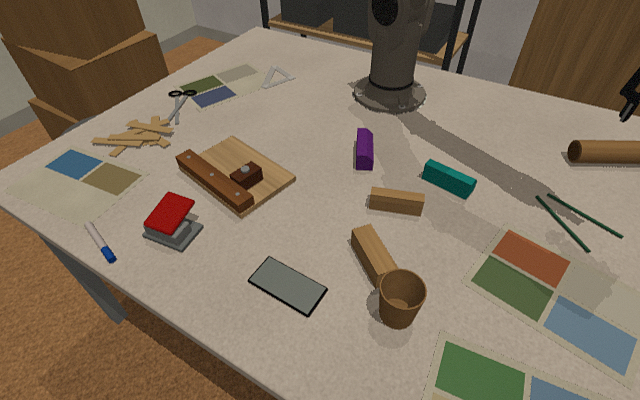

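View pics/side0.png

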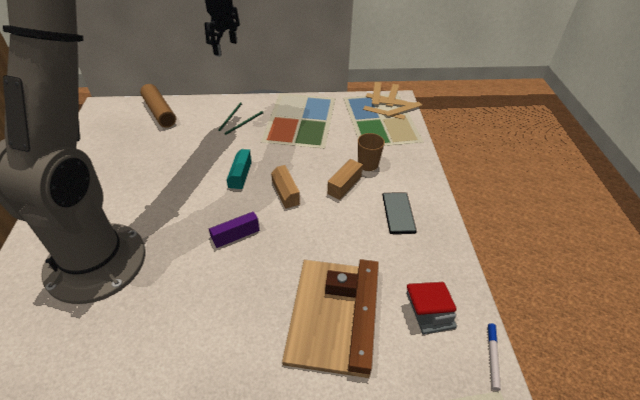

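The scene shows two light-wood offcuts: A at scene (397,201) / side (286,186), and B by the cup at scene (372,255) / side (345,178). Purple (365,148) and turquoise (448,178) are look-alikes. The board is at scene (240,175) / side (335,315). I'll check A and B in one close crop.

Run:
```python
import cv2, numpy as np
a=cv2.imread("pics/scene0.png")[175:305,335:435]; b=cv2.imread("pics/side0.png")[140:220,255:385]
a=cv2.resize(a,None,fx=4,fy=4,interpolation=cv2.INTER_CUBIC); b=cv2.resize(b,None,fx=3,fy=3,interpolation=cv2.INTER_CUBIC)
c=np.zeros((520,790,3),np.uint8); c[:520,:400]=a; c[:240,400:790]=b
cv2.imwrite("pics/crop1.png",c)
```

```text
(no output)
```

View pics/crop1.png

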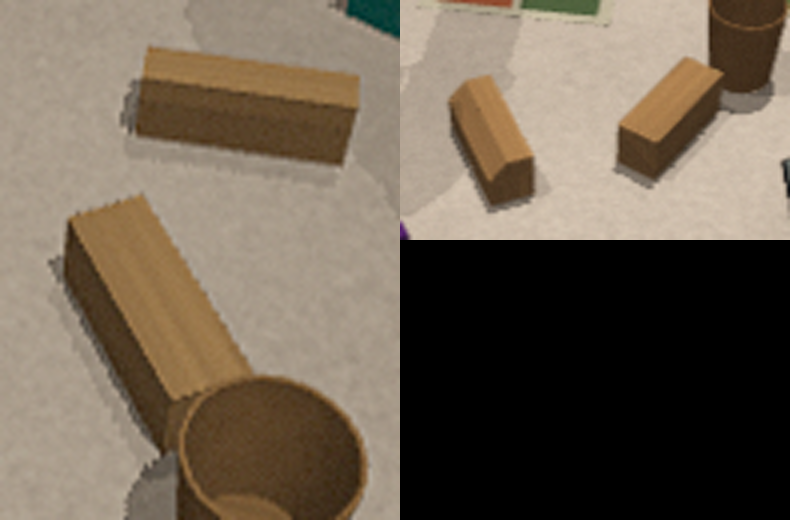

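A has the sloped face (left in the side view) with its back towards the scene camera, so A is the bevelled batten. B is square. Next is a rough cast of the batten and the board.

```bash
cat > h.py <<'E'
import numpy as np
from bench import camera_params
def cast(p,u,v,z):
    if isinstance(p,str): p=camera_params(p)
    R=np.array(p["R"]);c=-R.T@np.array(p["t"])
    d=R.T@np.array([(u-p["cx"])/p["fx"],(v-p["cy"])/p["fy"],1]); return c+d*(z-c[2])/d[2]
def proj(p,X):
    if isinstance(p,str): p=camera_params(p)
    q=np.array(p["R"])@X+np.array(p["t"]); return np.array([p["fx"]*q[0]/q[2]+p["cx"],p["fy"]*q[1]/q[2]+p["cy"]])
E
python3 - <<'E'
from h import *
S=lambda u,v,z:np.round(cast("scene",335+u/4,175+v/4,z)[:2],3)
print("back top",S(143,80,.05),S(358,107,.05),"bot",S(137,132,0),S(343,163,0), "top front",S(150,46,.05),S(360,75,.05))
D=lambda u,v,z:np.round(cast("side",u,v,z)[:2],3)
print("side: top",D(255+94/3,140+77/3,.05) if 0 else D(255+(490-400)/3,140+76/3,.05),D(255+(533-400)/3,140+155/3,.05),"bot end",D(255+95/3,140+208/3,0),D(255+133/3,140+193/3,0))
print("board side",[D(*q).tolist() for q in [(285,364,.018),(304,261,.018),(350,373,.048),(372,371,.048),(361,260,.048),(379,261,.048)]])
print("stop side top",[D(*q).tolist() for q in [(327,288,.058),(330,271,.058),(342,278,.058)]])
c=camera_params("wrist");R=np.array(c["R"]);print(np.round(-R.T@np.array(c["t"]),3),np.round(R,3).tolist(),c["fx"])
E
```

```text
back top [0.509 0.173] [0.469 0.284] bot [0.503 0.171] [0.465 0.284] top front [0.482 0.164] [0.444 0.276]
side: top [0.468 0.279] [0.506 0.169] bot end [0.469 0.152] [0.505 0.17 ]
board side [[0.463, -0.291], [0.51, -0.038], [0.589, -0.329], [0.632, -0.328], [0.644, -0.065], [0.686, -0.07]]
stop side top [[0.558, -0.143], [0.568, -0.099], [0.593, -0.119]]
[0.226 0.641 0.373] [[0.443, 0.896, -0.002], [0.852, -0.421, 0.312], [0.279, -0.14, -0.95]] 355.6215725672399
```

```bash
python3 -m jog '[{"x":0.35,"y":-0.8,"rz":-0.56},{"x":0.35,"y":-0.8,"rz":-0.56},{"x":0.35,"y":-0.8,"rz":-0.56},{"x":0.35,"y":-0.8,"rz":-0.56},{"x":0.35,"y":-0.8,"rz":-0.56},{"x":0.35,"y":-0.8,"rz":-0.56},{"x":0.35,"y":-0.8,"rz":-0.56},{"x":0.35,"y":-0.8,"rz":-0.56,"jaw":1}]'
python3 -m jog '[{"x":0},{"x":0}]'
python3 - <<'E'
from bench import *; from h import *
import cv2,json
o=get_obs();p=camera_params("wrist");im=grab_frame("wrist");cv2.imwrite("pics/w1.png",im[:,:,::-1])
json.dump({k:np.array(v).tolist() for k,v in p.items()},open("w1.json","w"));print(o["tcp_pos"],o["orientation"],o["joints"])
E
```

```text
[0.29870973 0.60467438 0.20223472] [-7.14314701e-01 -3.05905991e+00  2.52606655e-03] [-1.22008592  0.47771617  0.02234132  1.55632673 -0.01148296  1.109304
 -0.08311365]validation failed for argument at $[0]...
validation failed for argument at $[0]...
```

View pics/w1.png

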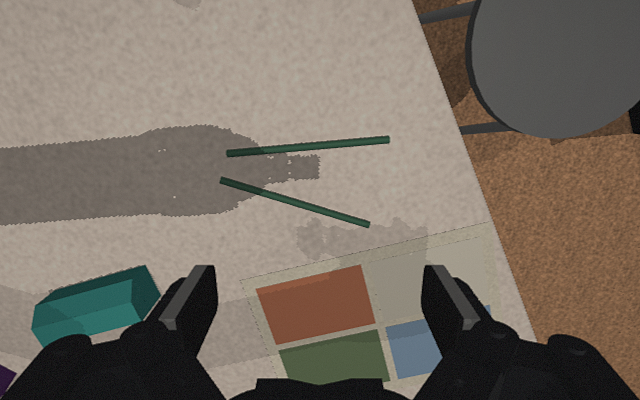

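The picture shows the wrist still over the start (sticks, turquoise block at (90,305)). The call was refused, so the rows need every key.

```bash
python3 -m jog '[{"rx":0,"ry":0,"rz":-0.56,"x":0.35,"y":-0.8,"z":0,"jaw":1},{"rx":0,"ry":0,"rz":-0.56,"x":0.35,"y":-0.8,"z":0,"jaw":1},{"rx":0,"ry":0,"rz":-0.56,"x":0.35,"y":-0.8,"z":0,"jaw":1},{"rx":0,"ry":0,"rz":-0.56,"x":0.35,"y":-0.8,"z":0,"jaw":1},{"rx":0,"ry":0,"rz":-0.56,"x":0.35,"y":-0.8,"z":0,"jaw":1},{"rx":0,"ry":0,"rz":-0.56,"x":0.35,"y":-0.8,"z":0,"jaw":1},{"rx":0,"ry":0,"rz":-0.56,"x":0.35,"y":-0.8,"z":0,"jaw":1},{"rx":0,"ry":0,"rz":-0.56,"x":0.35,"y":-0.8,"z":0,"jaw":1}]'
python3 -m jog '[{"rx":0,"ry":0,"rz":0,"x":0,"y":0,"z":0,"jaw":1},{"rx":0,"ry":0,"rz":0,"x":0,"y":0,"z":0,"jaw":1}]'
cat > look.py <<'E'
import sys,cv2,json
from bench import *; from h import *
n=sys.argv[1]; cam=sys.argv[2] if len(sys.argv)>2 else "wrist"
o=get_obs();p=camera_params(cam);im=grab_frame(cam);cv2.imwrite(f"pics/{n}.png",im[:,:,::-1])
json.dump({k:np.array(v).tolist() for k,v in p.items()},open(f"{n}.json","w"))
print(o["clock"],np.round(o["tcp_pos"],4),np.round(o["orientation"],3),np.round(o["joints"],2),np.round(o["contact_force"],1))
E
python3 look.py w2
```

```text
clock: 1.15
tcp_pos: [0.4673, 0.2196, 0.2031]
orientation: [-1.83, -2.553, -0.0]
contact_force: [0.3, -0.1, 0.0]
grip_width: 0.0852
gripper_force: 0.0
clock: 1.4
tcp_pos: [0.4666, 0.2216, 0.203]
orientation: [-1.825, -2.556, -0.0]
contact_force: [0.3, 0.0, -0.1]
grip_width: 0.0853
gripper_force: 0.0
1.4 [0.4666 0.2216 0.203 ] [-1.825 -2.556 -0.   ] [-0.83  0.22  0.31  1.95 -0.08  0.99 -0.15] [ 0.3  0.  -0.1]
```

View pics/w2.png

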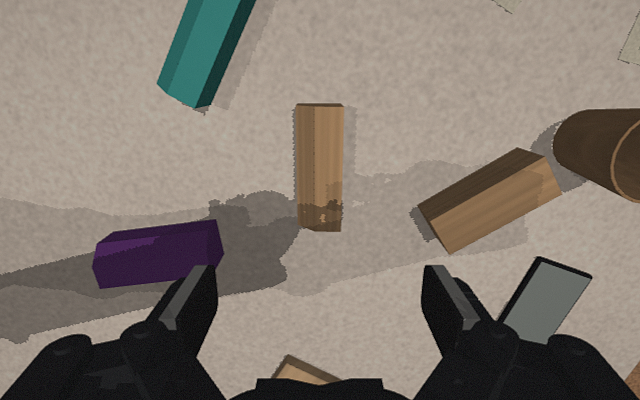

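Wrist view: batten centred at (319,167), bevel on its left strip, back at right (343,106)-(341,231); square offcut at (488,200).

Run:
```python
from h import *; import json
p=json.load(open("w2.json"));f=lambda u,v,z:np.round(cast(p,u,v,z)[:2],4)
a,b=f(343.5,106,.05),f(341.5,231,.05);print("back top",a,b,np.linalg.norm(a-b),np.degrees(np.arctan2(-(a-b)[0],(a-b)[1])))
print("front 32mm edge",f(293,104,.032),f(299,228,.032))
m=(a+b)/2;d=a-b;d/=np.linalg.norm(d);x=np.array([d[1],-d[0]]);print("centre",m-.022*x,x)
from scipy.spatial.transform import Rotation as Ro
print(Ro.from_rotvec([-1.825,-2.556,0]).as_matrix().round(3))
```

```text
back top [0.4673 0.2847] [0.5068 0.1714] 0.11998808274157899 19.22018709294527
front 32mm edge [0.4237 0.2704] [0.4675 0.1532]
centre [0.46627627 0.22080761] [0.94426044 0.32919936]
[[-0.325  0.946 -0.001]
 [ 0.946  0.325  0.001]
 [ 0.001 -0.001 -1.   ]]
```

```bash
python3 -m jog '[{"rx":0,"ry":0,"rz":0,"x":0,"y":0,"z":-0.82,"jaw":1},{"rx":0,"ry":0,"rz":0,"x":0,"y":0,"z":-0.82,"jaw":1},{"rx":0,"ry":0,"rz":0,"x":0,"y":0,"z":-0.82,"jaw":1},{"rx":0,"ry":0,"rz":0,"x":0,"y":0,"z":-0.82,"jaw":1},{"rx":0,"ry":0,"rz":0,"x":0,"y":0,"z":0,"jaw":1},{"rx":0,"ry":0,"rz":0,"x":0,"y":0,"z":0,"jaw":1}]'
python3 -m jog '[{"rx":0,"ry":0,"rz":0,"x":0,"y":0,"z":0,"jaw":-1},{"rx":0,"ry":0,"rz":0,"x":0,"y":0,"z":0,"jaw":-1},{"rx":0,"ry":0,"rz":0,"x":0,"y":0,"z":0,"jaw":-1},{"rx":0,"ry":0,"rz":0,"x":0,"y":0,"z":0,"jaw":-1},{"rx":0,"ry":0,"rz":0,"x":0,"y":0,"z":0,"jaw":-1},{"rx":0,"ry":0,"rz":0,"x":0,"y":0,"z":0,"jaw":-1},{"rx":0,"ry":0,"rz":0,"x":0,"y":0,"z":0,"jaw":-1},{"rx":0,"ry":0,"rz":0,"x":0,"y":0,"z":0,"jaw":-1}]' 60
```

```text
clock: 2.2
tcp_pos: [0.4676, 0.2224, 0.0076]
orientation: [1.825, 2.557, 0.002]
contact_force: [0.7, -0.5, -0.2]
grip_width: 0.0853
gripper_force: 0.0
clock: 3.2
tcp_pos: [0.4683, 0.222, 0.0085]
orientation: [1.827, 2.555, 0.005]
contact_force: [-1.8, -0.5, 19.6]
grip_width: 0.0349
gripper_force: 55.2
```

Opening of 35 mm, not 44, with upward force: the pads are riding on the bevel. I'll reopen and look.

```bash
python3 look.py w3; python3 -m jog '[{"rx":0,"ry":0,"rz":0,"x":0,"y":0,"z":0,"jaw":1},{"rx":0,"ry":0,"rz":0,"x":0,"y":0,"z":0,"jaw":1},{"rx":0,"ry":0,"rz":0,"x":0,"y":0,"z":0,"jaw":1},{"rx":0,"ry":0,"rz":0,"x":0,"y":0,"z":0,"jaw":1},{"rx":0,"ry":0,"rz":0,"x":0,"y":0,"z":0,"jaw":1},{"rx":0,"ry":0,"rz":0,"x":0,"y":0,"z":0,"jaw":1}]'
python3 look.py w4; python3 -c "
import cv2,numpy as np
a=[cv2.imread(f'pics/{n}.png') for n in ('w3','w4')]
cv2.imwrite('pics/c2.png',np.hstack([x[:,120:520] for x in a]))"
```

```text
3.2 [0.4683 0.222  0.0085] [1.827 2.555 0.005] [-0.75  0.51  0.23  2.09 -0.22  0.56 -0.03] [-1.8 -0.5 19.6]
clock: 4.0
tcp_pos: [0.4669, 0.2212, 0.0062]
orientation: [-1.826, -2.556, 0.0]
contact_force: [0.5, 0.2, -0.5]
grip_width: 0.0854
gripper_force: 0.0
4.0 [0.4669 0.2212 0.0062] [-1.826 -2.556  0.   ] [-0.75  0.52  0.23  2.09 -0.22  0.56 -0.03] [ 0.5  0.2 -0.5]
```

View pics/c2.png

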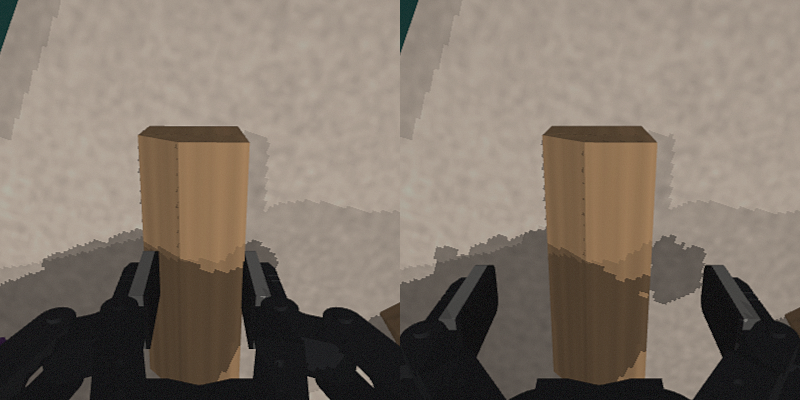

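Run:
```python
from h import *; import json
for n,t,px in (("w3",[.4683,.222,.0085],[(255,262),(278,250),(387,262),(367,252),(278,345)]),("w4",[.4669,.2212,.0062],[(240,265),(217,266),(453,265),(427,266),(240,325),(455,325)])):
    p=json.load(open(n+".json"));t=np.array(t);X=np.array([-.325,.946,0]);Y=np.array([.946,.325,0]);R=np.array(p["R"]);c=-R.T@np.array(p["t"])
    for u,v in px:
        d=R.T@np.array([(u-p["cx"])/p["fx"],(v-p["cy"])/p["fy"],1])
        out=[]
        for off in (.011,-.011):
            s=(off-(c-t)@X)/(d@X);q=c+s*d;out+=[round(float((q-t)@Y),4),round(float(q[2]),4)]
        print(n,(u,v),out)
```

```text
w3 (255, 262) [-0.0265, 0.051, -0.0347, 0.0103]
w3 (278, 250) [-0.0184, 0.0403, -0.0239, -0.0038]
w3 (387, 262) [0.0268, 0.0514, 0.0356, 0.0107]
w3 (367, 252) [0.0199, 0.0425, 0.0265, -0.001]
w3 (278, 345) [-0.0121, 0.0987, -0.0157, 0.073]
w4 (240, 265) [-0.0319, 0.0513, -0.0419, 0.0114]
w4 (217, 266) [-0.0409, 0.052, -0.0536, 0.0125]
w4 (453, 265) [0.0527, 0.0514, 0.0695, 0.0116]
w4 (427, 266) [0.0422, 0.0522, 0.0556, 0.0127]
w4 (240, 325) [-0.0242, 0.0878, -0.0317, 0.0596]
w4 (455, 325) [0.0402, 0.0879, 0.0531, 0.0597]
```

Rays put the pad tips about 30 mm above the reported TCP, which matches the grip landing on the bevel. I'll lower carefully, watching the force.

```bash
for i in 1; do python3 -m jog '[{"rx":0,"ry":0,"rz":0,"x":0,"y":0,"z":-0.08,"jaw":1},{"rx":0,"ry":0,"rz":0,"x":0,"y":0,"z":-0.08,"jaw":1},{"rx":0,"ry":0,"rz":0,"x":0,"y":0,"z":0,"jaw":1}]'
python3 -m jog '[{"rx":0,"ry":0,"rz":0,"x":0,"y":0,"z":0,"jaw":-1},{"rx":0,"ry":0,"rz":0,"x":0,"y":0,"z":0,"jaw":-1},{"rx":0,"ry":0,"rz":0,"x":0,"y":0,"z":0,"jaw":-1},{"rx":0,"ry":0,"rz":0,"x":0,"y":0,"z":0,"jaw":-1},{"rx":0,"ry":0,"rz":0,"x":0,"y":0,"z":0,"jaw":-1},{"rx":0,"ry":0,"rz":0,"x":0,"y":0,"z":0,"jaw":-1}]' 40; done
```

```text
clock: 4.42
tcp_pos: [0.4665, 0.221, -0.0039]
orientation: [-1.826, -2.556, 0.002]
contact_force: [-0.8, -0.7, 0.6]
grip_width: 0.0855
gripper_force: 0.0
clock: 5.18
tcp_pos: [0.4671, 0.2213, -0.0029]
orientation: [1.826, 2.556, 0.001]
contact_force: [-1.8, -0.3, 6.0]
grip_width: 0.0426
gripper_force: 40.8
```

```bash
python3 -m jog '[{"rx":0,"ry":0,"rz":0,"x":0,"y":0,"z":0,"jaw":1},{"rx":0,"ry":0,"rz":0,"x":0,"y":0,"z":0,"jaw":1},{"rx":0,"ry":0,"rz":0,"x":0,"y":0,"z":0,"jaw":1},{"rx":0,"ry":0,"rz":0,"x":0,"y":0,"z":0,"jaw":1},{"rx":0,"ry":0,"rz":0,"x":0,"y":0,"z":-0.07,"jaw":1},{"rx":0,"ry":0,"rz":0,"x":0,"y":0,"z":-0.07,"jaw":1},{"rx":0,"ry":0,"rz":0,"x":0,"y":0,"z":0,"jaw":1}]'
python3 look.py w5; python3 look.py s5 side; python3 -c "
import cv2,numpy as np
a=cv2.imread('pics/w5.png')[:,120:520]; b=cv2.resize(cv2.imread('pics/s5.png')[110:240,220:350],(400,400),interpolation=cv2.INTER_CUBIC)
cv2.imwrite('pics/c3.png',np.hstack([a,b]))"
```

```text
clock: 6.05
tcp_pos: [0.4666, 0.221, -0.0122]
orientation: [-1.826, -2.556, 0.001]
contact_force: [-0.3, 1.2, -1.7]
grip_width: 0.0853
gripper_force: 0.0
6.05 [ 0.4666  0.221  -0.0122] [-1.826e+00 -2.556e+00  1.000e-03] [-0.74  0.55  0.22  2.09 -0.23  0.52 -0.02] [-0.3  1.2 -1.7]
6.1 [ 0.4667  0.2211 -0.012 ] [-1.826e+00 -2.556e+00  1.000e-03] [-0.74  0.55  0.22  2.09 -0.23  0.52 -0.02] [-0.5 -0.6  0.2]
```

View pics/c3.png

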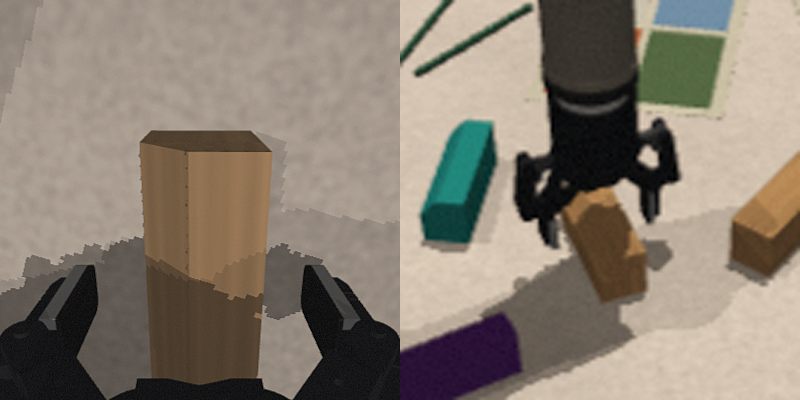

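Both views show open tips still some 30 mm above the table, astride the batten (170,270 in the crop). I'll go 14 mm lower and grip.

```bash
python3 -m jog '[{"rx":0,"ry":0,"rz":0,"x":0,"y":0,"z":-0.08,"jaw":1},{"rx":0,"ry":0,"rz":0,"x":0,"y":0,"z":-0.08,"jaw":1},{"rx":0,"ry":0,"rz":0,"x":0,"y":0,"z":-0.08,"jaw":1},{"rx":0,"ry":0,"rz":0,"x":0,"y":0,"z":0,"jaw":1}]'
python3 -m jog '[{"rx":0,"ry":0,"rz":0,"x":0,"y":0,"z":0,"jaw":-1},{"rx":0,"ry":0,"rz":0,"x":0,"y":0,"z":0,"jaw":-1},{"rx":0,"ry":0,"rz":0,"x":0,"y":0,"z":0,"jaw":-1},{"rx":0,"ry":0,"rz":0,"x":0,"y":0,"z":0,"jaw":-1},{"rx":0,"ry":0,"rz":0,"x":0,"y":0,"z":0,"jaw":-1},{"rx":0,"ry":0,"rz":0,"x":0,"y":0,"z":0,"jaw":-1}]' 60
```

```text
clock: 6.65
tcp_pos: [0.4666, 0.221, -0.0266]
orientation: [-1.826, -2.556, 0.001]
contact_force: [-1.1, 0.5, -0.4]
grip_width: 0.0854
gripper_force: 0.0
clock: 7.4
tcp_pos: [0.4674, 0.2214, -0.0257]
orientation: [1.826, 2.556, 0.001]
contact_force: [-0.0, -0.9, 5.5]
grip_width: 0.0433
gripper_force: 62.1
```

```bash
python3 -m jog '[{"rx":0,"ry":0,"rz":0,"x":0,"y":0,"z":0.5,"jaw":-1},{"rx":0,"ry":0,"rz":0,"x":0,"y":0,"z":0.6,"jaw":-1},{"rx":0,"ry":0,"rz":0,"x":0,"y":0,"z":0.6,"jaw":-1},{"rx":0,"ry":0,"rz":0,"x":0,"y":0,"z":0.6,"jaw":-1},{"rx":0,"ry":0,"rz":0,"x":0,"y":0,"z":0.2,"jaw":-1},{"rx":0,"ry":0,"rz":0,"x":0,"y":0,"z":0,"jaw":-1}]' 
python3 -c "
import cv2,numpy as np
a=cv2.imread('pics/side0.png')[250:380,275:385]; b=cv2.imread('pics/scene0.png')[130:220,170:300]
c=np.zeros((520,800,3),np.uint8);c[:,:440]=cv2.resize(a,None,fx=4,fy=4,interpolation=cv2.INTER_CUBIC);b=cv2.resize(b,None,fx=2.75,fy=2.75,interpolation=cv2.INTER_CUBIC);c[:b.shape[0],440:440+b.shape[1]]=b
cv2.imwrite('pics/c4.png',c)"
```

```text
clock: 8.15
tcp_pos: [0.4668, 0.2213, 0.1237]
orientation: [-1.826, -2.556, -0.001]
contact_force: [-0.7, 0.7, -3.3]
grip_width: 0.0434
gripper_force: 61.8
```

View pics/c4.png

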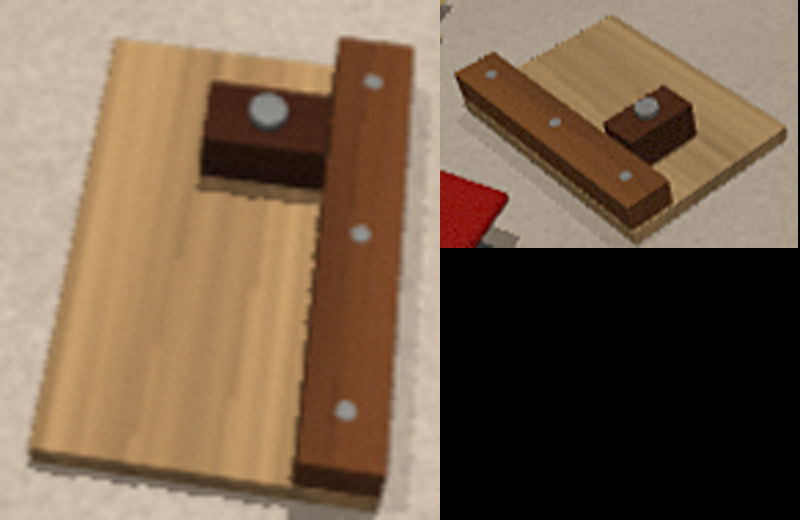

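Lift OK (weight felt). Side crop: fence top corners (338,38), (412,46), (385,476), (297,465); stop working face bottom edge (202,178)-(325,188).

Run:
```python
from h import *
D=lambda u,v,z:cast("side",275+u/4,250+v/4,z)[:2]
P=[D(338,38,.048),D(412,46,.048),D(385,476,.048),D(297,465,.048)]
for a in P: print(a.round(4))
yd=(P[0]-P[3])+(P[1]-P[2])+(D(113,38,.018)-D(33,453,.018)); yd/=np.linalg.norm(yd); xd=np.array([yd[1],-yd[0]])
for a,b in ((P[3],P[0]),(P[2],P[1]),(D(33,453,.018),D(113,38,.018))): e=b-a; print(np.linalg.norm(e),np.degrees(np.arctan2(-e[0],e[1])))
c=np.mean(P,0); print("fence c",c,"yaw",np.degrees(np.arctan2(-yd[0],yd[1])))
for q in [(202,178,.018),(325,188,.018),(203,143,.058),(328,155,.058)]:
    w=D(*q)-c; print("stop x,y in board",w@xd,w@yd)
s=np.mean([(D(*q)-c)@yd for q in [(202,178,.018),(203,143,.058)]])
f=c-xd*(.0225+.022)+yd*(s-.06); print("final mid",f,"bevel mid",f-xd*.013,"stage",f-xd*.025-yd*.012, xd,yd)
```

```text
[ 0.6409 -0.0629]
[ 0.6838 -0.071 ]
[ 0.6307 -0.3239]
[ 0.5886 -0.316 ]
0.2584227427852017 -11.676123554477606
0.2583743283338919 -11.852533690944336
0.26057639246641806 -10.979852323122365
fence c [ 0.63600798 -0.19346083] yaw -11.501367451894126
stop x,y in board -0.09010694788136138 0.041441994239394216
stop x,y in board -0.019950822388038882 0.04511835193347416
stop x,y in board -0.09016528155286324 0.03904169830420033
stop x,y in board -0.02102451654079118 0.04140695593116933
final mid [ 0.58846194 -0.20394932] bevel mid [ 0.57572298 -0.20135724] stage [ 0.56157124 -0.21072358] [ 0.97991995 -0.19939132] [0.19939132 0.97991995]
```

```bash
python3 -m jog '[{"rx":0,"ry":0,"rz":-0.385,"x":0.195,"y":-0.917,"z":0,"jaw":-1},{"rx":0,"ry":0,"rz":-0.385,"x":0.195,"y":-0.917,"z":0,"jaw":-1},{"rx":0,"ry":0,"rz":-0.385,"x":0.195,"y":-0.917,"z":0,"jaw":-1},{"rx":0,"ry":0,"rz":-0.385,"x":0.195,"y":-0.917,"z":0,"jaw":-1},{"rx":0,"ry":0,"rz":-0.385,"x":0.195,"y":-0.917,"z":0,"jaw":-1},{"rx":0,"ry":0,"rz":-0.385,"x":0.195,"y":-0.917,"z":0,"jaw":-1},{"rx":0,"ry":0,"rz":-0.385,"x":0.195,"y":-0.917,"z":0,"jaw":-1},{"rx":0,"ry":0,"rz":-0.385,"x":0.195,"y":-0.917,"z":0,"jaw":-1}]'
python3 -m jog '[{"rx":0,"ry":0,"rz":0,"x":0,"y":0,"z":0,"jaw":-1},{"rx":0,"ry":0,"rz":0,"x":0,"y":0,"z":0,"jaw":-1}]'
python3 -c "
from bench import *; import numpy as np; from scipy.spatial.transform import Rotation as Ro
o=get_obs();print(o['joints'].round(2));print(Ro.from_rotvec(o['orientation']).as_matrix().round(3))"
```

```text
clock: 9.15
tcp_pos: [0.5595, -0.2202, 0.1215]
orientation: [-2.439, -1.976, 0.004]
contact_force: [1.3, 0.8, -1.6]
grip_width: 0.0432
gripper_force: 61.7
clock: 9.4
tcp_pos: [0.5593, -0.2182, 0.1218]
orientation: [-2.437, -1.978, 0.003]
contact_force: [-0.4, 0.4, -1.7]
grip_width: 0.0434
gripper_force: 61.8
[-0.13  0.49  0.53  1.84 -0.31  0.9   0.34]
[[ 0.206  0.979 -0.003]
 [ 0.979 -0.206  0.001]
 [ 0.    -0.004 -1.   ]]
```

```bash
python3 -m jog '[{"rx":0,"ry":0,"rz":0.03,"x":0,"y":0,"z":-0.9,"jaw":-1},{"rx":0,"ry":0,"rz":0,"x":0,"y":0,"z":-0.9,"jaw":-1},{"rx":0,"ry":0,"rz":0,"x":0,"y":0,"z":-0.15,"jaw":-1},{"rx":0,"ry":0,"rz":0,"x":0,"y":0,"z":-0.1,"jaw":-1},{"rx":0,"ry":0,"rz":0,"x":0,"y":0,"z":-0.1,"jaw":-1},{"rx":0,"ry":0,"rz":0,"x":0,"y":0,"z":0,"jaw":-1}]'
```

```text
clock: 10.15
tcp_pos: [0.5613, -0.219, -0.0041]
orientation: [2.433, 1.985, 0.002]
contact_force: [0.8, -0.9, -1.4]
grip_width: 0.0433
gripper_force: 61.7
```

```bash
python3 -m jog '[{"rx":0,"ry":0,"rz":0,"x":0,"y":0,"z":-0.04,"jaw":-1},{"rx":0,"ry":0,"rz":0,"x":0,"y":0,"z":0,"jaw":-1},{"rx":0,"ry":0,"rz":0,"x":0,"y":0,"z":0,"jaw":-1}]'; python3 -m jog '[{"rx":0,"ry":0,"rz":0,"x":0,"y":0,"z":-0.03,"jaw":-1},{"rx":0,"ry":0,"rz":0,"x":0,"y":0,"z":0,"jaw":-1}]'
```

```text
clock: 10.52
tcp_pos: [0.5606, -0.219, -0.0073]
orientation: [2.434, 1.986, 0.0]
contact_force: [0.2, -0.0, -1.8]
grip_width: 0.0432
gripper_force: 61.7
clock: 10.78
tcp_pos: [0.5608, -0.219, -0.0077]
orientation: [-2.434, -1.985, -0.002]
contact_force: [-3.9, 3.1, 12.8]
grip_width: 0.0434
gripper_force: 64.1
```

```bash
python3 -m jog '[{"rx":0,"ry":0,"rz":0,"x":0.012,"y":0.06,"z":0.025,"jaw":-1},{"rx":0,"ry":0,"rz":0,"x":0.012,"y":0.06,"z":0,"jaw":-1},{"rx":0,"ry":0,"rz":0,"x":0.012,"y":0.06,"z":0,"jaw":-1},{"rx":0,"ry":0,"rz":0,"x":0.012,"y":0.06,"z":0,"jaw":-1},{"rx":0,"ry":0,"rz":0,"x":0,"y":0,"z":0,"jaw":-1}]'; python3 -m jog '[{"rx":0,"ry":0,"rz":0,"x":0.006,"y":0.03,"z":0,"jaw":-1},{"rx":0,"ry":0,"rz":0,"x":0.006,"y":0.03,"z":0,"jaw":-1},{"rx":0,"ry":0,"rz":0,"x":0,"y":0,"z":0,"jaw":-1}]'
```

```text
clock: 11.4
tcp_pos: [0.5637, -0.2043, -0.0077]
orientation: [2.434, 1.986, 0.001]
contact_force: [-0.3, -0.8, 1.4]
grip_width: 0.0434
gripper_force: 62.7
clock: 11.78
tcp_pos: [0.5642, -0.201, -0.0077]
orientation: [2.434, 1.986, 0.0]
contact_force: [0.3, -2.2, 3.3]
grip_width: 0.0434
gripper_force: 62.7
```

```bash
python3 -m jog '[{"rx":0,"ry":0,"rz":0,"x":0.006,"y":0.03,"z":0,"jaw":-1},{"rx":0,"ry":0,"rz":0,"x":0,"y":0,"z":0,"jaw":-1}]'; python3 -m jog '[{"rx":0,"ry":0,"rz":0,"x":0.006,"y":0.03,"z":0,"jaw":-1},{"rx":0,"ry":0,"rz":0,"x":0,"y":0,"z":0,"jaw":-1}]'
```

```text
clock: 12.02
tcp_pos: [0.5646, -0.1993, -0.0077]
orientation: [2.434, 1.986, -0.0]
contact_force: [-0.3, -3.8, 4.0]
grip_width: 0.0433
gripper_force: 62.9
clock: 12.28
tcp_pos: [0.565, -0.1974, -0.0077]
orientation: [2.434, 1.986, 0.0]
contact_force: [-0.1, -2.7, 4.5]
grip_width: 0.043
gripper_force: 63.0
```

```bash
for i in 1 2 3; do python3 -m jog '[{"rx":0,"ry":0,"rz":0,"x":0.006,"y":0.03,"z":0,"jaw":-1},{"rx":0,"ry":0,"rz":0,"x":0,"y":0,"z":0,"jaw":-1}]' | grep -E "tcp|contact"; done; python3 look.py s6 side
python3 - <<'E'
import cv2
a=cv2.imread('pics/s6.png')[200:390,240:430]; cv2.imwrite('pics/c5.png',cv2.resize(a,(600,600),interpolation=cv2.INTER_CUBIC))
E
```

```text
tcp_pos: [0.5653, -0.1955, -0.0077]
contact_force: [-0.6, -3.5, 4.7]
tcp_pos: [0.5653, -0.1951, -0.0077]
contact_force: [-1.6, -6.5, 3.8]
tcp_pos: [0.5653, -0.1952, -0.0076]
contact_force: [-1.3, -9.8, 2.9]
13.025 [ 0.5653 -0.1952 -0.0076] [ 2.435  1.98  -0.003] [-0.09  0.66  0.43  1.91 -0.43  0.66  0.4 ] [-1.3 -9.8  2.9]
```

Stop contact at y ≈ -0.195, force building to 10 N. I'll open just a little because the fence-side finger has limited room, then rise.

```bash
python3 -m jog '[{"rx":0,"ry":0,"rz":0,"x":0,"y":0,"z":0,"jaw":0.27},{"rx":0,"ry":0,"rz":0,"x":0,"y":0,"z":0,"jaw":0.27},{"rx":0,"ry":0,"rz":0,"x":0,"y":0,"z":0,"jaw":0.27},{"rx":0,"ry":0,"rz":0,"x":0,"y":0,"z":0,"jaw":0.27}]'; python3 -m jog '[{"rx":0,"ry":0,"rz":0,"x":0,"y":-0.06,"z":0.2,"jaw":0.27},{"rx":0,"ry":0,"rz":0,"x":0,"y":0,"z":0.9,"jaw":0.27},{"rx":0,"ry":0,"rz":0,"x":0,"y":0,"z":0.7,"jaw":0.27},{"rx":0,"ry":0,"rz":0,"x":0,"y":0,"z":0,"jaw":-1},{"rx":0,"ry":0,"rz":0,"x":0,"y":0,"z":0,"jaw":-1},{"rx":0,"ry":0,"rz":0,"x":0,"y":0,"z":0,"jaw":-1},{"rx":0,"ry":0,"rz":0,"x":0,"y":0,"z":0,"jaw":-1}]'; python3 look.py s7 side;python3 look.py w7;python3 - <<'E'
import cv2,numpy as np
a=cv2.imread('pics/s7.png')[200:390,240:430]; b=cv2.imread('pics/w7.png')[:,120:520];cv2.imwrite('pics/c6.png',np.hstack([cv2.resize(a,(400,400),interpolation=cv2.INTER_CUBIC),b]))
E
```

```text
clock: 13.58
tcp_pos: [0.566, -0.1913, -0.0079]
orientation: [-2.433, -1.986, -0.0]
contact_force: [0.1, -0.1, -0.8]
grip_width: 0.0539
gripper_force: 0.0
clock: 14.45
tcp_pos: [0.5652, -0.1954, 0.0992]
orientation: [-2.433, -1.985, 0.002]
contact_force: [0.7, 0.5, -0.0]
grip_width: 0.0001
gripper_force: 0.0
14.45 [ 0.5652 -0.1954  0.0992] [-2.433e+00 -1.985e+00  2.000e-03] [-0.16  0.52  0.52  1.86 -0.33  0.85  0.33] [ 0.7  0.5 -0. ]
14.5 [ 0.5654 -0.1955  0.0994] [-2.434e+00 -1.985e+00  2.000e-03] [-0.16  0.52  0.52  1.86 -0.33  0.85  0.33] [-0.1 -0.5 -0.5]
```

View pics/c6.png

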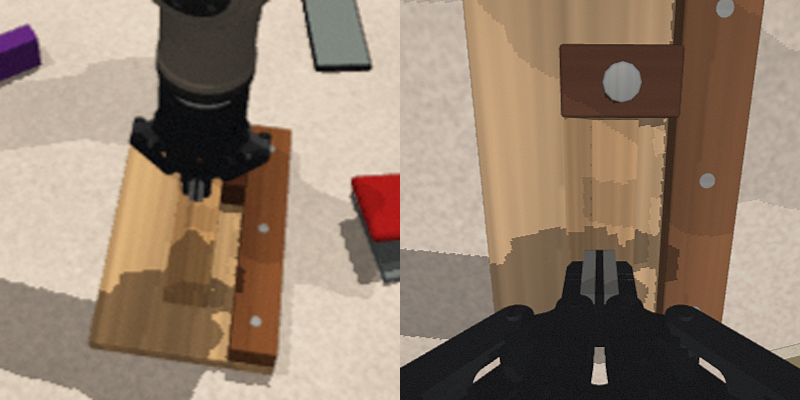

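Batten stands by the stop at crop (620,120), bevel on the left, with a gap of about 24 mm to the fence at (665,200). Next: shut fingers behind its upright face, then push it to the fence.

```bash
python3 -m jog '[{"rx":0,"ry":0,"rz":0,"x":-0.5,"y":0.1,"z":0,"jaw":-1},{"rx":0,"ry":0,"rz":0,"x":-0.5,"y":0.1,"z":0,"jaw":-1},{"rx":0,"ry":0,"rz":0,"x":0,"y":0,"z":-0.5,"jaw":-1},{"rx":0,"ry":0,"rz":0,"x":0,"y":0,"z":-0.6,"jaw":-1},{"rx":0,"ry":0,"rz":0,"x":0,"y":0,"z":-0.4,"jaw":-1},{"rx":0,"ry":0,"rz":0,"x":0,"y":0,"z":-0.1,"jaw":-1},{"rx":0,"ry":0,"rz":0,"x":0,"y":0,"z":0,"jaw":-1},{"rx":0,"ry":0,"rz":0,"x":0,"y":0,"z":0,"jaw":-1}]'; python3 -m jog '[{"rx":0,"ry":0,"rz":0,"x":0.163,"y":-0.033,"z":0,"jaw":-1},{"rx":0,"ry":0,"rz":0,"x":0.163,"y":-0.033,"z":0,"jaw":-1},{"rx":0,"ry":0,"rz":0,"x":0.065,"y":-0.013,"z":0,"jaw":-1},{"rx":0,"ry":0,"rz":0,"x":0.065,"y":-0.013,"z":0,"jaw":-1},{"rx":0,"ry":0,"rz":0,"x":0.065,"y":-0.013,"z":0,"jaw":-1},{"rx":0,"ry":0,"rz":0,"x":0.065,"y":-0.013,"z":0,"jaw":-1},{"rx":0,"ry":0,"rz":0,"x":0.065,"y":-0.013,"z":0,"jaw":-1},{"rx":0,"ry":0,"rz":0,"x":0,"y":0,"z":0,"jaw":-1}]'
```

```text
clock: 15.55
tcp_pos: [0.5067, -0.1839, 0.0051]
orientation: [2.433, 1.985, 0.002]
contact_force: [0.6, 0.0, -0.1]
grip_width: -0.0005
gripper_force: 0.0
clock: 16.55
tcp_pos: [0.5457, -0.1915, 0.0042]
orientation: [2.434, 1.985, 0.001]
contact_force: [-0.2, -0.2, -1.1]
grip_width: 0.0002
gripper_force: 0.0
```

```bash
for i in 1 2 3 4; do python3 -m jog '[{"rx":0,"ry":0,"rz":0,"x":0.049,"y":-0.01,"z":-0.015,"jaw":-1},{"rx":0,"ry":0,"rz":0,"x":0,"y":0,"z":0,"jaw":-1}]' | grep -E "tcp|contact"; done
```

```text
tcp_pos: [0.5479, -0.1921, 0.0032]
contact_force: [-1.4, 0.1, 1.1]
tcp_pos: [0.5511, -0.1927, 0.0023]
contact_force: [-0.8, -0.1, -0.3]
tcp_pos: [0.5542, -0.1933, 0.0014]
contact_force: [-0.9, 0.5, 0.2]
tcp_pos: [0.5549, -0.1933, 0.0003]
contact_force: [-7.4, 2.5, 5.1]
```

```bash
python3 -m jog '[{"rx":0,"ry":0,"rz":0,"x":0.03,"y":-0.006,"z":0,"jaw":-1},{"rx":0,"ry":0,"rz":0,"x":0,"y":0,"z":0,"jaw":-1}]';  python3 -m jog '[{"rx":0,"ry":0,"rz":0,"x":-0.37,"y":0.07,"z":0,"jaw":-1},{"rx":0,"ry":0,"rz":0,"x":-0.11,"y":-0.55,"z":0,"jaw":-1},{"rx":0,"ry":0,"rz":0,"x":-0.11,"y":-0.55,"z":0,"jaw":-1},{"rx":0,"ry":0,"rz":0,"x":-0.11,"y":-0.55,"z":0,"jaw":-1},{"rx":0,"ry":0,"rz":0,"x":0,"y":0,"z":0,"jaw":-1},{"rx":0,"ry":0,"rz":0,"x":0.43,"y":-0.09,"z":0,"jaw":-1},{"rx":0,"ry":0,"rz":0,"x":0.43,"y":-0.09,"z":0,"jaw":-1},{"rx":0,"ry":0,"rz":0,"x":0,"y":0,"z":0,"jaw":-1}]'
```

```text
clock: 17.8
tcp_pos: [0.5548, -0.1933, 0.0002]
orientation: [-2.43, -1.981, 0.005]
contact_force: [-11.5, 2.2, 10.2]
grip_width: 0.0003
gripper_force: 6.4
clock: 18.8
tcp_pos: [0.5714, -0.2984, 0.0006]
orientation: [2.43, 1.989, 0.003]
contact_force: [-1.1, 0.2, -0.3]
grip_width: 0.0002
gripper_force: 0.0
```

```bash
python3 -m jog '[{"rx":0,"ry":0,"rz":0,"x":-0.08,"y":0.017,"z":0,"jaw":-1},{"rx":0,"ry":0,"rz":0,"x":0.02,"y":0.098,"z":0,"jaw":-1},{"rx":0,"ry":0,"rz":0,"x":0.02,"y":0.098,"z":0,"jaw":-1},{"rx":0,"ry":0,"rz":0,"x":0.02,"y":0.098,"z":0,"jaw":-1},{"rx":0,"ry":0,"rz":0,"x":0.02,"y":0.098,"z":0,"jaw":-1},{"rx":0,"ry":0,"rz":0,"x":0,"y":0,"z":0,"jaw":-1}]' | grep -E "tcp|contact"; for i in 1 2 3 4; do python3 -m jog '[{"rx":0,"ry":0,"rz":0,"x":0.006,"y":0.033,"z":0,"jaw":-1},{"rx":0,"ry":0,"rz":0,"x":0,"y":0,"z":0,"jaw":-1}]' | grep -E "tcp|contact"; done
```

```text
tcp_pos: [0.5685, -0.2743, 0.0006]
contact_force: [0.7, 0.1, 0.3]
tcp_pos: [0.5685, -0.2733, 0.0006]
contact_force: [0.2, -0.5, 0.8]
tcp_pos: [0.5689, -0.2711, 0.0006]
contact_force: [0.2, 0.2, 0.1]
tcp_pos: [0.5691, -0.27, 0.0007]
contact_force: [-1.3, -2.0, -0.9]
tcp_pos: [0.5692, -0.2692, 0.0009]
contact_force: [-2.1, -5.6, 0.3]
```

End contact at the stop confirmed (tip 72 mm from centre). I'll retract, rise, move behind the bevel and tilt 45°.

```bash
python3 -m jog '[{"rx":0,"ry":0,"rz":0,"x":0.006,"y":0.033,"z":0,"jaw":-1},{"rx":0,"ry":0,"rz":0,"x":0,"y":0,"z":0,"jaw":-1},{"rx":0,"ry":0,"rz":0,"x":-0.066,"y":-0.33,"z":0,"jaw":-1},{"rx":0,"ry":0,"rz":0,"x":0,"y":0,"z":0.8,"jaw":-1},{"rx":0,"ry":0,"rz":0,"x":0,"y":0,"z":0.9,"jaw":-1},{"rx":0,"ry":0,"rz":0,"x":0,"y":0,"z":0.8,"jaw":-1},{"rx":0,"ry":0,"rz":0,"x":-0.3,"y":0.8,"z":0,"jaw":-1},{"rx":0,"ry":0,"rz":0,"x":-0.2,"y":0.8,"z":0,"jaw":-1}]' | grep -E "tcp|contact"; python3 -m jog '[{"rx":-0.18,"ry":-0.882,"rz":0,"x":0,"y":0,"z":0,"jaw":-1},{"rx":-0.18,"ry":-0.882,"rz":0,"x":0,"y":0,"z":0,"jaw":-1},{"rx":-0.18,"ry":-0.882,"rz":0,"x":0,"y":0,"z":0,"jaw":-1},{"rx":-0.18,"ry":-0.882,"rz":0,"x":0,"y":0,"z":0,"jaw":-1},{"rx":-0.18,"ry":-0.882,"rz":0,"x":0,"y":0,"z":0,"jaw":-1},{"rx":0,"ry":0,"rz":0,"x":0,"y":0,"z":0,"jaw":-1},{"rx":0,"ry":0,"rz":0,"x":0,"y":0,"z":0,"jaw":-1}]'
python3 look.py w8; python3 -c "
from bench import *; import numpy as np; from scipy.spatial.transform import Rotation as Ro
o=get_obs();print(Ro.from_rotvec(o['orientation']).as_matrix().round(3))"
```

```text
tcp_pos: [0.5355, -0.1887, 0.1513]
contact_force: [0.2, 0.1, -0.6]
clock: 22.42
tcp_pos: [0.5406, -0.1771, 0.1613]
orientation: [2.062, 1.715, 0.531]
contact_force: [-0.2, -0.0, 0.4]
grip_width: 0.0001
gripper_force: 0.0
22.425 [ 0.5406 -0.1771  0.1613] [2.062 1.715 0.531] [-0.32  0.15  0.63  2.33 -0.94  0.21  0.98] [-0.2 -0.   0.4]
[[ 0.173  0.83   0.53 ]
 [ 0.984 -0.163 -0.066]
 [ 0.032  0.533 -0.846]]
```

Joint limits stop the tilt at about 32°. That is inside the friction cone of the bevel normal, so I'll keep it and push along the 45° diagonal. Come closer and look.

```bash
python3 -m jog '[{"rx":0,"ry":0,"rz":0,"x":0.13,"y":-0.15,"z":-0.72,"jaw":-1},{"rx":0,"ry":0,"rz":0,"x":0.13,"y":-0.15,"z":-0.72,"jaw":-1},{"rx":0,"ry":0,"rz":0,"x":0,"y":0,"z":0,"jaw":-1},{"rx":0,"ry":0,"rz":0,"x":0,"y":0,"z":0,"jaw":-1}]'
python3 look.py w9; python3 look.py s9 side
python3 - <<'E'
import cv2,numpy as np
from h import *; from bench import get_obs
from scipy.spatial.transform import Rotation as Ro
o=get_obs();t=o["tcp_pos"];M=Ro.from_rotvec(o["orientation"]).as_matrix();print(M.round(3))
a=cv2.imread('pics/s9.png')[220:370,270:420]; b=cv2.imread('pics/w9.png')[:,120:520]
for n,X in (("tool",t-.033*M[:,2]),("world",t+[0,0,.033])):
    print(n,(proj("side",X)-[270,220])*8/3,proj("wrist",X)-[120,0])
print("bevel",(proj("side",np.array([.5766,-.1975,.059]))-[270,220])*8/3,proj("wrist",np.array([.5766,-.1975,.059]))-[120,0])
cv2.imwrite('pics/c7.png',np.hstack([cv2.resize(a,(400,400),interpolation=cv2.INTER_CUBIC),b]))
E
```

```text
clock: 22.98
tcp_pos: [0.5571, -0.1955, 0.1079]
orientation: [2.078, 1.732, 0.52]
contact_force: [-0.4, 0.5, -0.1]
grip_width: -0.0002
gripper_force: 0.0
22.975 [ 0.5571 -0.1955  0.1079] [2.078 1.732 0.52 ] [ 0.06  0.29  0.26  2.29 -1.36  0.17  1.43] [-0.4  0.5 -0.1]
23.025 [ 0.5574 -0.1948  0.1083] [2.076 1.734 0.52 ] [ 0.06  0.29  0.26  2.29 -1.36  0.17  1.43] [ 0.7  0.9 -0.2]
[[ 0.167  0.842  0.512]
 [ 0.985 -0.162 -0.055]
 [ 0.036  0.514 -0.857]]
tool [136.75411526 181.40159829] [200.08889893 272.86316015]
world [159.74384725 178.96971109] [237.64129086 265.15440688]
bevel [180.74530978 238.26620833] [186.38856226 209.74649052]
```

View pics/c7.png

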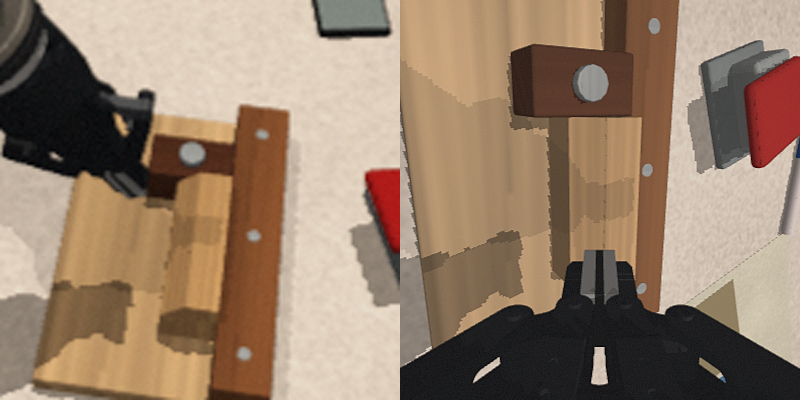

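The batten sits flush along the fence (crop 235,230) and against the stop (570-640,118 at right), and the tip matches the tool-length offset. Joints 5 and 6 are at their limits, so I'll reduce the tilt to about 15° before pushing.

```bash
python3 -m jog '[{"rx":0.17,"ry":0.83,"rz":0,"x":0,"y":0,"z":0.1,"jaw":-1},{"rx":0.17,"ry":0.83,"rz":0,"x":0,"y":0,"z":0,"jaw":-1},{"rx":0,"ry":0,"rz":0,"x":0,"y":0,"z":0,"jaw":-1},{"rx":0,"ry":0,"rz":0,"x":0,"y":0,"z":0,"jaw":-1}]'
cat > st.py <<'E'
from bench import get_obs; import numpy as np; from scipy.spatial.transform import Rotation as Ro
o=get_obs();M=Ro.from_rotvec(o["orientation"]).as_matrix();tip=o["tcp_pos"]-.033*M[:,2]
xB=np.array([.98,-.2,0]);d=tip-np.array([.5766,-.1975,.059])
print(o["clock"],"j",o["joints"].round(2),"toolz",M[:,2].round(3),"tooly",M[:,1].round(3),"tip",tip.round(4),"rel xB,yB,z",round(d@xB,4),round(d@[.2,.98,0],4),round(d[2],4),"F",o["contact_force"].round(1))
E
python3 st.py
```

```text
clock: 23.58
tcp_pos: [0.5686, -0.1835, 0.1104]
orientation: [2.186, 1.846, 0.449]
contact_force: [0.1, 0.1, -0.4]
grip_width: -0.0003
gripper_force: 0.0
23.575 j [-0.19  0.35  0.56  2.17 -0.85  0.42  0.89] toolz [ 0.386  0.011 -0.922] tooly [ 0.91  -0.17   0.379] tip [ 0.5559 -0.1839  0.1409] rel xB,yB,z -0.023 0.0092 0.0819 F [ 0.1  0.1 -0.4]
```

```bash
python3 -m jog '[{"rx":0,"ry":0,"rz":0,"x":0.04,"y":-0.085,"z":-0.5,"jaw":-1},{"rx":0,"ry":0,"rz":0,"x":0.04,"y":-0.085,"z":-0.5,"jaw":-1},{"rx":0,"ry":0,"rz":0,"x":0,"y":0,"z":0,"jaw":-1},{"rx":0,"ry":0,"rz":0,"x":0,"y":0,"z":0,"jaw":-1}]' >/dev/null; python3 st.py
```

```text
24.075 j [ 0.01  0.45  0.36  2.17 -1.07  0.32  1.12] toolz [ 0.385  0.01  -0.923] tooly [ 0.91  -0.173  0.377] tip [ 0.5603 -0.1962  0.0816] rel xB,yB,z -0.0163 -0.002 0.0226 F [-0.4 -0.2  0.4]
```

```bash
python3 -m jog '[{"rx":0,"ry":0,"rz":0,"x":0.07,"y":-0.014,"z":-0.07,"jaw":-1},{"rx":0,"ry":0,"rz":0,"x":0.07,"y":-0.014,"z":-0.07,"jaw":-1},{"rx":0,"ry":0,"rz":0,"x":0,"y":0,"z":0,"jaw":-1}]' >/dev/null; python3 st.py; for i in 1 2 3 4; do python3 -m jog '[{"rx":0,"ry":0,"rz":0,"x":0.035,"y":-0.007,"z":-0.035,"jaw":-1},{"rx":0,"ry":0,"rz":0,"x":0,"y":0,"z":0,"jaw":-1}]'>/dev/null; python3 st.py|sed 's/.*rel/rel/'; done
```

```text
24.45 j [ 0.02  0.48  0.33  2.15 -1.09  0.31  1.14] toolz [ 0.384  0.01  -0.923] tooly [ 0.91  -0.171  0.377] tip [ 0.5698 -0.1973  0.0725] rel xB,yB,z -0.0067 -0.0011 0.0135 F [-0.6 -0.5  0. ]
rel xB,yB,z -0.0051 -0.0014 0.0112 F [ 0.6  0.2 -0.2]
rel xB,yB,z -0.0029 -0.0015 0.0091 F [ 0.3 -0.3 -0.7]
rel xB,yB,z -0.0013 -0.0016 0.0075 F [-6.2  1.8  9.6]
rel xB,yB,z -0.0006 -0.0016 0.007 F [-24.1   6.9  39.3]
```

```bash
python3 -m jog '[{"rx":0,"ry":0,"rz":0,"x":0.012,"y":-0.002,"z":0.006,"jaw":-1},{"rx":0,"ry":0,"rz":0,"x":0,"y":0,"z":0,"jaw":-1},{"rx":0,"ry":0,"rz":0,"x":0,"y":0,"z":0,"jaw":-1},{"rx":0,"ry":0,"rz":0,"x":0,"y":0,"z":0,"jaw":-1},{"rx":0,"ry":0,"rz":0,"x":0,"y":0,"z":0,"jaw":-1},{"rx":0,"ry":0,"rz":0,"x":0,"y":0,"z":0,"jaw":-1}]'; python3 st.py; python3 look.py s10 side; python3 look.py w10
python3 - <<'E'
import cv2,numpy as np
# batten/fence/stop gap check without viewing: difference vs. previous side view in the batten area clear of the arm
a=cv2.imread('pics/s9.png').astype(int);b=cv2.imread('pics/s10.png').astype(int)
d=np.abs(a-b).max(2)[325:355,325:365];print("changed px",(d>60).sum(),d.size)
E
```

```text
clock: 26.2
tcp_pos: [0.5884, -0.1986, 0.0355]
orientation: [2.191, 1.844, 0.449]
contact_force: [-26.4, 6.6, 38.2]
grip_width: -0.0004
gripper_force: 23.1
26.2 j [ 0.04  0.5   0.32  2.14 -1.1   0.31  1.15] toolz [ 0.384  0.013 -0.923] tooly [ 0.91  -0.173  0.376] tip [ 0.5757 -0.199   0.066 ] rel xB,yB,z -0.0005 -0.0016 0.007 F [-26.4   6.6  38.2]
26.2 [ 0.5884 -0.1986  0.0355] [2.191 1.844 0.449] [ 0.04  0.5   0.32  2.14 -1.1   0.31  1.15] [-26.4   6.6  38.2]
26.25 [ 0.5884 -0.1985  0.0355] [2.191 1.844 0.449] [ 0.04  0.5   0.32  2.14 -1.1   0.31  1.15] [-26.1   6.5  38.4]
changed px 147 1200
```

```bash
python3 -c "
from bench import r
print(r.hand_in())"
```

```text
the job is handed in; nothing more can be done
None
```

The bevelled batten is on the board, back along the fence and end against the stop. I handed in with the shut fingers still pushing on its bevel (about 38 N down, 27 N into the fence). The tool tilt was about 23° because joint limits ruled out 45°, and I did not re-check the stop contact by eye after the final push.

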